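# Pry open the right specimen case and weigh its crystal

## Robot

A 6-joint arm with a two-finger parallel gripper is mounted at the origin on the work surface. World frame = base frame: x ahead of the robot, y to its left, z up, the work surface at z = 0. Lengths are in mm, angles in degrees, forces in N, time in s.
With the tool pointing down it reaches from about 350 to 850 mm from the base axis. Payload 8.1 kg.
Tool frame: the origin (TCP) lies midway between the tips of the shut fingers; the grasp point (between the pads) lies 19 mm behind it (r.pinch_z is the distance from the TCP to the grasp point, in mm); z points along the fingers, y is the line along which they close (so a half turn about z gives the same grasp; the last joint's range is limited). The gripper opens to 85 mm and grips with 20 to 120 N. Pads are 22 mm wide; open, the fingers measure 114 mm over their backs; the gripper's body (76 mm by 85 mm) begins 54 mm behind the grasp point. The pads swing forward as they close: fully open they stand 13 mm farther back than shut.
Start: joints at [60.653, 7.471, 85.268, -0, 87.261, -4.893], TCP at [248.356, 546.191, 231.292] pointing down, gripper open.
Joint ranges: [-169.43, 169.43], [-51.17, 129.36], [1.28, 143.12], [-76.62, 256.62], [0, 156.53], [-152.29, 152.29]. Speed limits (degrees/s): [136.94, 136.94, 159.86, 180, 180, 180].

## Interface

Orientations are given as [roll, pitch, yaw] about the fixed x, y, z axes, in that order (R = Rz(yaw) Ry(pitch) Rx(roll)).
In Python, from bench import r gives the robot as it stands.
- The arm moves only by the shell command python3 -m jog 'ROWS' [OPENING] [FORCE]. ROWS is JSON, one flat list of numbers, 6 for each row, row after row: the shift along the tool's x, y, z in m, then the turn, a rotation vector about the tool's x, y, z in rad. A call has 1 to 8 rows; each row is the pose to reach, as a shift and turn from the pose commanded when the call began, along the tool's axes at that moment; what a row does not reach only later rows make up. A row lasts 1/8 s, in which the tool goes at most 62.5 mm and 10.7 degrees, less where a joint would pass 70% of its speed; a pose out of reach is approached as far as the arm can. A call with a gripper value outside its range is refused whole. OPENING is the opening, from -1 (shut) to 1 (fully open), set as the call begins (- or left out, the last holds). The fingers move at their own pace and stop on an object; FORCE is the grip in N (left out, the last holds). Time passes only in rows, so rows that repeat a pose let the fingers close. It gives the time, the measured TCP pose, the force, the opening and the grip force at its end, in the units of the state.
- r.sense(): the state, without advancing time (a new reading comes with each control period).
- r.snapshot(name): name is "scene" or "top" or "wrist"; returns a dict with "pixels" (400x640x3 uint8, red, green, blue), "range_z" (400x640 float32, mm along the optical axis (not along the pixel's ray), 0 where there is no reading), "K" (3x3 intrinsics, pixels), "rvec" (rotation vector, rad) and "tvec" (3), from world to camera coordinates, as OpenCV has them. Camera axes: x right, y down, z forward; pixel columns grow to the right and rows downward; lengths in mm; the calibration is good to about 2 mm. A picture is of the moment at which its call begins.
- r.hand_in(): hands the job in; it is judged then, once.
Trained networks look in a picture, given as the dict that the camera call returned (one of the last four; its "shot" number tells which), for a name from the list of things; names that differ only in an ending like _2 or _b are one class to them, and where a whole thing is asked for, a point or a joint stands for the part that bears it (a point fixed in the world has none). Each returns a list of dicts, best first, with "score" (0 to 1); they miss things now and then, are a little off and sometimes report something else, mostly with a low value. They report only what shows in the picture. A call takes as long as a camera call. They do not tell look-alikes from the thing itself.
- r.look_for(picture, target): "bbox" ([left, top, right, bottom] in pixels, round what is visible of it).
- r.outline_of(picture, target): "region" (400x640 bool, what is visible of it) and "bbox" ([left, top, right, bottom] in pixels, round what is visible of it).
The state is a dict: "time": time; "joint_pos": joint angles; "qd": joint speeds; "joint_efforts": joint torques, N m; "tool_pos": TCP position; "tcp_rot": TCP orientation; "ft_force": force on the tool from outside, world axes, zero at the start; "wrist_torque": the same for the moment, N m; "finger_gap": finger opening in mm; "grip_force": force on a finger pad.
Only numpy, scipy, OpenCV 4.12 (cv2) and the standard library are available. Lean on these libraries where they do the work, as an engineer would, in place of code of your own. Each camera call takes 0.05 s, during which the arm holds its last target. There are 200 camera calls.

## Task

Look through the clear lids to find which of the two specimen cases holds the six-sided crystal. With the flat pry blade in that case's front notch, and not with the fingers, lever its lid up and swing it right back so that it stays open, then lay the blade down on its mat again. Take the six-sided crystal out and set it down gently, upright, in the middle of the balance's pan; leave the other case shut and the things lying around undisturbed.

Things in the scene. Friction and masses are not known exactly. Their poses are not given: they have to be found in the camera images.
- case_a: One of two alike wooden specimen cases, fixed: 120 (own x) x 140 (y) x 46 mm high, walls and floor 6 mm. Origin: underside centre; own x runs from the front (facing the robot) to the hinged back. A clear framed lid 8 mm thick covers the whole top (z 46 to 54 mm), no handle. Pry notch in the front wall right under the lid: 50 mm wide, z 37 to 46 mm. Either crystal may be inside
- case_a_notch (a point): Centre of the pry notch at the outer front face of case_a, 41.5 mm above the desk; own axes as the case
- case_a_hinge (a point): Middle of the hinge line of lid_a (along own y) at the top of the back wall, 46 mm above the desk, level with the lid's underside
- lid_a (a joint): Angle of the lid of case_a (rad): 0 shut, grows as its front edge (120 mm from the hinge) swings up and away from the robot, 1.57 upright, stop at 1.9. A stiff hinge holds it at any angle; lifting at the front edge takes about 2 N
- case_b: The other of two alike wooden specimen cases, fixed: 120 (own x) x 140 (y) x 46 mm high, walls and floor 6 mm. Origin: underside centre; own x runs from the front (facing the robot) to the hinged back. A clear framed lid 8 mm thick covers the whole top (z 46 to 54 mm), no handle. Pry notch in the front wall right under the lid: 50 mm wide, z 37 to 46 mm. Either crystal may be inside
- case_b_notch (a point): Centre of the pry notch at the outer front face of case_b, 41.5 mm above the desk; own axes as the case
- case_b_hinge (a point): Middle of the hinge line of lid_b (along own y) at the top of the back wall, 46 mm above the desk, level with the lid's underside
- lid_b (a joint): Angle of the lid of case_b (rad): 0 shut, grows as its front edge (120 mm from the hinge) swings up and away from the robot, 1.57 upright, stop at 1.9. A stiff hinge holds it at any angle; lifting at the front edge takes about 2 N
- prism: The six-sided crystal, loose, of pale stone, about 100 g: an upright hexagonal prism 34 mm across flats (39 across corners), 26 mm high, with a pointed top up to 36 mm. Origin: centre of its underside, z up; flats face own +-y and every 60 degrees from there
- bar: The long bar-shaped crystal, loose, of the same pale stone: 56 (own x) by 22 by 20 mm high. Origin: centre of its underside
- blade: Flat pry blade lying on the mat, about 80 g, 170 mm long along own x. Origin: underside of the handle, at the balance point. Black handle from x = -65 to +35 mm, 14 mm wide (y), 18 mm high; then a steel blade to x = +105 mm, 18 mm wide, 2.5 mm thick, its mid-plane at z = 9 mm, like the middle of the handle
- blade_grip (a point): Middle of the blade's handle height at its balance point (9 mm above the underside); own x points to the blade's tip
- blade_tip (a point): Middle of the blade's end edge, 105 mm ahead of blade_grip along own x
- mat: Thin cork mat fixed on the desk, 240 (own x) by 110 (own y) by 3 mm, where the blade lies. Origin: centre of the underside
- balance: White bench balance fixed on the desk, 190 (own x) by 140 by 38 mm high, with a round steel weighing pan 110 mm across raised above its far half. Origin: centre of the underside
- pan (a point): Centre of the top of the weighing pan, 50 mm above the desk
- marker: Bystander: marker pen lying on the desk, 100 (own x) by 16 by 16 mm; origin centre of underside
- lattice: Bystander: ball-and-stick crystal model of eight black balls, 79 mm cube; origin centre of underside
- rock: Bystander: rough rock, 90 by 60 by 45 mm; origin centre of underside
- loupe: Bystander: folding hand lens, round black rim 48 mm across and 12 mm high with a 80 mm steel arm along own x; origin under the lens centre
There are look-alikes about, which are no part of the job. What is shaped like the balance but orange or red is not meant.

How it is judged:
By the outcome, as a careful person would: the job done as asked, in the order asked, and still so for the second after the job is handed in, with the robot touching nothing.
It also fails if it takes over 72 s, if anything falls off the work surface, if the arm or the gripper's body presses on something with over 40 N, if the wrist force passes 120 N, or if a joint passes its speed limit or range.

## Working session

There is one attempt and no reset: what is moved stays moved. The work goes in short steps, Python scripts to look and compute and a shell command to move; the robot and the scene stay as the last step left them, time stands still between calls to the robot, and variables do not carry over. Pictures are saved under pics/ and viewed, at most 12 in all, crops included, and the job is handed in when it is done.

```bash
mkdir -p pics; ls
cat > h.py <<'E'
import numpy as np, cv2
from bench import r
def cam(p):
    R=cv2.Rodrigues(np.array(p["rvec"],float))[0]; return R,np.array(p["tvec"],float).reshape(3),np.array(p["K"],float)
def cloud(p):
    R,t,K=cam(p); z=p["range_z"].astype(float); v,u=np.mgrid[:400,:640]
    P=np.stack([(u-K[0,2])/K[0,0]*z,(v-K[1,2])/K[1,1]*z,z],-1)
    W=(P-t)@R; W[z<=0]=np.nan; return W
def onz(p,u,v,h):
    R,t,K=cam(p); d=R.T@np.linalg.inv(K)@[u,v,1]; c=-R.T@t; return c+d*(h-c[2])/d[2]
def proj(p,X):
    return cv2.projectPoints(np.array(X,float).reshape(-1,3),np.array(p["rvec"],float),np.array(p["tvec"],float),np.array(p["K"],float),None)[0].reshape(-1,2)
def save(p,n,box=None,s=1):
    im=p["pixels"][...,::-1]
    if box: l,t,rr,b=box; im=im[t:b,l:rr]
    cv2.imwrite("pics/"+n+".png",cv2.resize(im,None,fx=s,fy=s,interpolation=cv2.INTER_CUBIC))
E
python3 - <<'E'
from h import *
for n in("scene","top"):
    p=r.snapshot(n); save(p,n+"0",None,1.25)
    W=cloud(p)
    for t in "case_a prism bar blade mat balance marker lattice rock loupe".split():
        for d in r.outline_of(p,t)[:3]:
            m=d["region"]; print(n,t,round(d["score"],2),np.round(d["bbox"]),np.round(np.nanmedian(W[m],0)))
print(r.sense(), r.pinch_z)
E
```

```text
pics
scene case_a 0.9 [342. 212. 408. 268.] [629.  94.  50.]
scene case_a 0.64 [280. 251. 361. 332.] [ 623. -132.   51.]
scene prism 0.55 [427. 199. 460. 218.] [724. 347.  29.]
scene blade 0.95 [157. 333. 235. 369.] [ 504. -373.   15.]
scene mat 0.87 [127. 308. 252. 397.] [ 488. -370.    3.]
scene balance 0.8 [259. 146. 320. 182.] [194. 284.  37.]
scene balance 0.66 [157. 335. 234. 370.] [ 503. -373.   15.]
scene balance 0.6 [366. 135. 425. 169.] [449. 577.  36.]
scene marker 0.68 [278. 252. 361. 330.] [ 622. -133.   51.]
scene marker 0.58 [276. 233. 307. 255.] [449. -12.  15.]
scene lattice 0.87 [389. 270. 432. 324.] [786. -23.  47.]
scene lattice 0.34 [345. 211. 407. 268.] [629.  94.  50.]
scene rock 0.74 [428. 197. 460. 213.] [723. 346.  30.]
scene loupe 0.75 [273. 385. 332. 397.] [ 714. -317.   11.]
scene loupe 0.74 [428. 200. 460. 215.] [723. 346.  30.]
top case_a 0.79 [353. 141. 413. 189.] [ 612. -112.   52.]
top case_a 0.67 [281. 133. 327. 182.] [622. 123.  52.]
top case_a 0.39 [183. 191. 237. 259.] [424. 386.  40.]
top prism 0.3 [460. 179. 482. 235.] [ 497. -370.   17.]
top b
[... 669 characters left out ...]
 1.1, 'joint_pos': array([ 6.06537089e+01,  7.47113758e+00,  8.52682734e+01, -1.51104413e-03,
        8.72606338e+01, -4.89338046e+00]), 'qd': array([-0.0823221 ,  0.06211603, -0.01994592,  0.00486136,  0.05257636,
        0.07372574]), 'joint_efforts': array([-9.32465173e-05, -5.69335449e+01, -5.00863731e+01, -3.72719551e-04,
        1.86077443e-03,  2.51794489e-05]), 'tool_pos': array([248.36050525, 546.18824858, 231.2879774 ]), 'tcp_rot': array([-1.79999827e+02,  1.49999539e-03,  1.55547162e+02]), 'ft_force': array([ 0.1021096 , -0.19676968, -0.01233452]), 'wrist_torque': array([-0.05438847,  0.00389902, -0.0212404 ]), 'grip_force': 0.0, 'finger_gap': 85.19354859559151} 18.700000000000003
```

View pics/scene0.png

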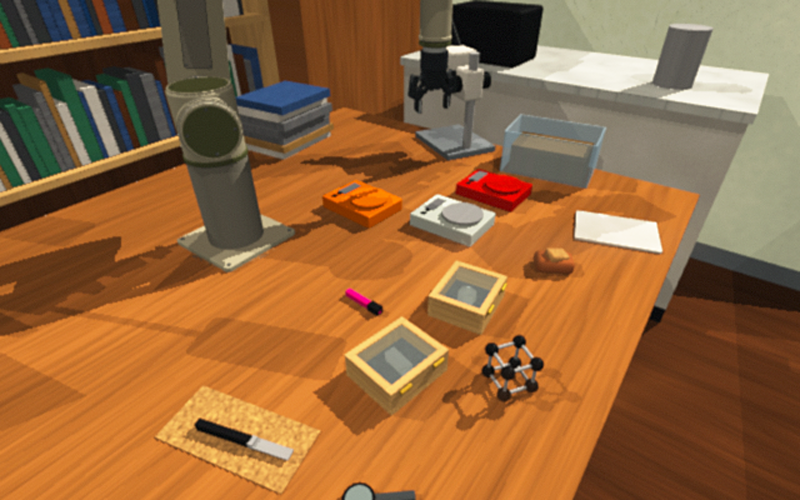

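View pics/top0.png

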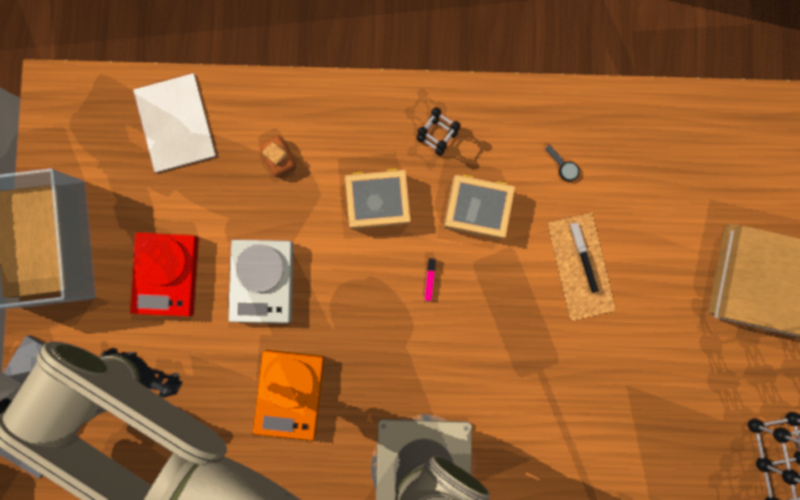

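The left case in the top view (376,198) shows a round-ish hexagon; the right one (478,206) shows a long bar. The white balance is at (260,280), with look-alikes in red (165,275) and orange (290,395). The blade is at (585,258).

Run:
```python
from h import *
for n in("top","scene"):
    p=r.snapshot(n); W=cloud(p); x,y,z=W[...,0],W[...,1],W[...,2]
    def rect(nm,m):
        q=W[m]; print(n,nm,m.sum(),np.round(cv2.minAreaRect(q[:,:2].astype(np.float32)),1) if 0 else cv2.minAreaRect(q[:,:2].astype(np.float32)),np.round(np.nanpercentile(q[:,2],[5,50,95]),1))
    box=lambda a,b,c,d:(x>a)&(x<b)&(y>c)&(y<d)
    rect("lidL",box(530,720,20,210)&(z>42)&(z<62))
    rect("lidR",box(530,720,-215,-20)&(z>42)&(z<62))
    rect("mat",box(350,620,-470,-260)&(z>1.5)&(z<30))
    bl=p["pixels"].astype(int)
    rect("blade",box(380,600,-440,-300)&(z>8)&(z<40))
    rect("handle",box(380,600,-440,-300)&(z>8)&(z<40)&(bl.sum(-1)<150))
    rect("balance",box(300,560,280,490)&(z>28)&(z<70))
    rect("pan",box(300,560,280,490)&(z>45)&(z<70))
```

```text
top lidL 2035 ((626.5667114257812, 124.0052490234375), (128.0198211669922, 139.77334594726562), 6.912789344787598) [46.9 51.9 57.2]
top lidR 2054 ((614.95751953125, -114.7621841430664), (140.8346405029297, 127.44793701171875), 80.3328857421875) [46.6 51.9 56.8]
top mat 2683 ((485.1007995605469, -365.0995178222656), (269.7903137207031, 209.82884216308594), 0.012977061793208122) [ 1.7  3.9 18.4]
top blade 407 ((487.3175048828125, -367.10357666015625), (212.49024963378906, 128.55685424804688), 3.122460126876831) [ 8.4 14.9 23.9]
top handle 144 ((466.9784851074219, -379.5178527832031), (91.66716003417969, 12.951189994812012), 17.535430908203125) [11.7 19.4 24.6]
top balance 3166 ((424.8448486328125, 390.5258483886719), (189.55984497070312, 141.76254272460938), 0.836926281452179) [33.3 39.9 52.5]
top pan 1103 ((425.6085205078125, 384.1469421386719), (120.7610092163086, 180.2296600341797), 89.95796203613281) [45.7 49.6 54.5]
scene lidL 1775 ((623.2457275390625, 122.17236328125), (127.3753662109375, 143.82757568359375), 7.195494174957275) [46.8 51.2 54.3]
scene lidR 2933 ((612.5758056640625, -115.24928283691406), (142.017578125, 128.2836151123047), 80.58171081542969) [47.8 51.4 54.4]
scene mat 5311 ((484.57403564453125, -365.3503112792969), (267.78546142578125, 207.59024047851562), 0.531123161315918) [ 1.7  3.  19.4]
scene blade 792 ((499.4668273925781, -372.34442138671875), (170.49118041992188, 19.35272216796875), 18.92205047607422) [10.4 15.6 21.8]
scene handle 378 ((467.58038330078125, -382.8577880859375), (95.9205551147461, 13.06753158569336), 18.13302993774414) [ 9.5 19.8 22.2]
scene balance 1286 ((422.37322998046875, 387.6399230957031), (190.02633666992188, 143.71749877929688), 1.069506287574768) [31.9 37.8 50. ]
scene pan 453 ((451.29046630859375, 390.0113525390625), (107.3479232788086, 109.75936889648438), 15.299081802368164) [46.6 48.8 50.8]
```

```bash
cat >> h.py <<'E'
from scipy.spatial.transform import Rotation as Ro
def rel(pos,rpy,s=None):
    s=s or r.sense(); R0=Ro.from_euler('xyz',s["tcp_rot"],degrees=True); R1=Ro.from_euler('xyz',rpy,degrees=True)
    d=R0.inv().apply(np.array(pos)-s["tool_pos"])/1000; w=(R0.inv()*R1).as_rotvec()
    print(np.round(d,4),np.round(w,4)); return d,w
E
python3 - <<'E'
from h import *
rel((500,130,330),(180,0,80))
E
```

```text
[-0.4013 -0.2747 -0.0987] [ 0.     -0.      1.3185]
```

```bash
python3 -m jog '[-0.4013,-0.2747,-0.0987,0,0,1.3185,-0.4013,-0.2747,-0.0987,0,0,1.3185,-0.4013,-0.2747,-0.0987,0,0,1.3185,-0.4013,-0.2747,-0.0987,0,0,1.3185,-0.4013,-0.2747,-0.0987,0,0,1.3185,-0.4013,-0.2747,-0.0987,0,0,1.3185,-0.4013,-0.2747,-0.0987,0,0,1.3185,-0.4013,-0.2747,-0.0987,0,0,1.3185]' -0.3
python3 - <<'E'
from h import *
p=r.snapshot("wrist"); np.savez("w1.npz",**p); save(p,"w1",None,1.25)
R,t,K=cam(p); print("cam",-R.T@t,R[2],K[0,0]); print(r.sense()["tool_pos"],r.sense()["tcp_rot"])
rel((455,-385,330),(180,0,18))
E
```

```text
time: 2.2
tool_pos: [500.8, 128.0, 330.7]
tcp_rot: [180.0, -0.0, 79.8]
ft_force: [0.5, 1.2, 0.5]
finger_gap: 30.2
grip_force: 0.0
cam [514.85194285 206.88152215 472.71778304] [-0.05551654 -0.31082911 -0.94884307] 298.87109349411486
[503.83513952 122.32534545 331.9853986 ] [1.79742752e+02 1.51370856e-01 7.96728981e+01]
[-0.5079  0.0429  0.0035] [ 0.0055 -0.      1.0764]
```

View pics/w1.png

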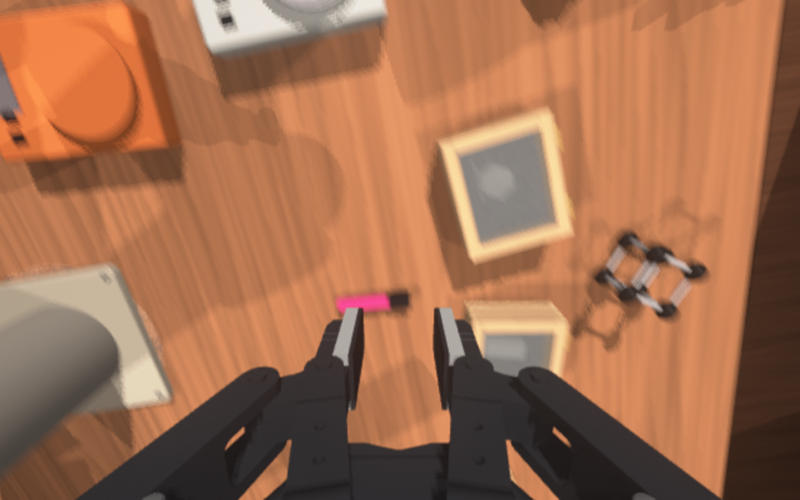

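The wrist view (slightly blurred by motion) shows the round/hexagonal crystal in the left case at (497,182) and the bar in the right case at (510,345). The marker is at (372,300).

Run:
```python
from h import *
p=r.snapshot("wrist"); W=cloud(p); x,y,z=W[...,0],W[...,1],W[...,2]
print(r.sense()["tool_pos"],r.sense()["qd"].max())
m=(x>530)&(x<720)&(y>20)&(y<210)&(z>44)&(z<62); q=W[m]
print(cv2.minAreaRect(q[:,:2].astype(np.float32)),np.nanpercentile(q[:,2],[5,50,95]))
uv=proj(p,[[624,123,54]])[0].astype(int); save(p,"w2",(uv[0]-70,uv[1]-60,uv[0]+70,uv[1]+60),5)
rel((545,-355,250),(180,0,18))
```

```text
[502.49045976 125.26208794 331.30968317] 4.672443970616997
((625.3836059570312, 124.35442352294922), (126.80430603027344, 140.64862060546875), 6.939470291137695) [49.33403992 51.32429455 54.03819731]
[-0.4647  0.1279  0.0822] [ 3.200e-03 -7.000e-04  1.076e+00]
```

View pics/w2.png

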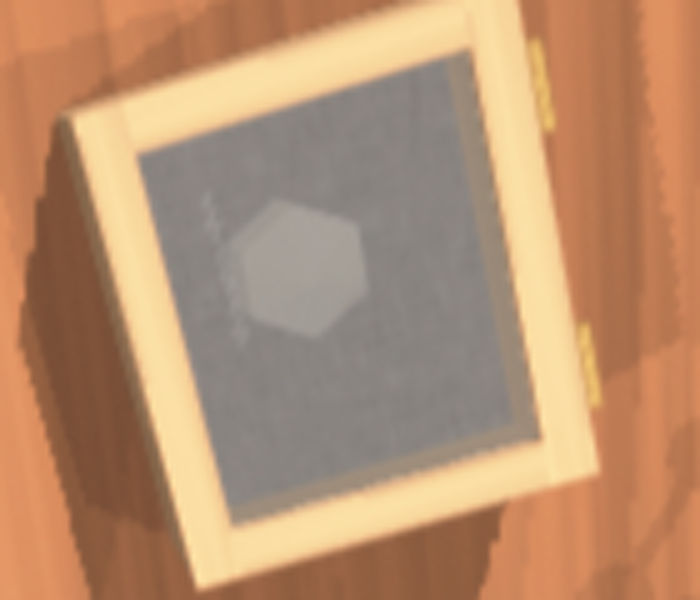

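Close crop confirms: a hexagon sits in the left case at crop (305,270), a bit in front of the centre, with the hinges on the right (far) side. Next, the blade.

```bash
python3 -m jog '[-0.4647,0.1279,0.0822,0.0032,-0.0007,1.076,-0.4647,0.1279,0.0822,0.0032,-0.0007,1.076,-0.4647,0.1279,0.0822,0.0032,-0.0007,1.076,-0.4647,0.1279,0.0822,0.0032,-0.0007,1.076,-0.4647,0.1279,0.0822,0.0032,-0.0007,1.076,-0.4647,0.1279,0.0822,0.0032,-0.0007,1.076,-0.4647,0.1279,0.0822,0.0032,-0.0007,1.076,-0.4647,0.1279,0.0822,0.0032,-0.0007,1.076]'
python3 -m jog '[0,0,0,0,0,0,0,0,0,0,0,0]'
python3 - <<'E'
from h import *
p=r.snapshot("wrist"); save(p,"w3"); W=cloud(p); x,y,z=W[...,0],W[...,1],W[...,2]
s=r.sense(); print(s["tool_pos"],s["tcp_rot"],np.abs(s["qd"]).max())
bx=(x>380)&(x<600)&(y>-440)&(y<-300)
g=p["pixels"].astype(int)
def rect(n,m): q=W[m]; print(n,m.sum(),cv2.minAreaRect(q[:,:2].astype(np.float32)),np.nanpercentile(q[:,2],[5,50,95]))
rect("all",bx&(z>7.5)&(z<40)); rect("handle",bx&(z>7.5)&(z<40)&(g.sum(-1)<150)); rect("steel",bx&(z>7.5)&(z<40)&(g.sum(-1)>300))
m=bx&(z<6); print("mat z",np.nanmedian(z[m]))
for d in r.outline_of(p,"blade")[:2]:
    q=W[d["region"]]; print(d["score"],d["bbox"],cv2.minAreaRect(q[np.isfinite(q[:,0])][:,:2].astype(np.float32)),np.nanmedian(q,0))
E
```

```text
time: 3.3
tool_pos: [545.2, -351.5, 247.0]
tcp_rot: [-179.8, 0.1, 18.3]
ft_force: [1.0, 0.3, 1.1]
finger_gap: 30.0
grip_force: 0.0
time: 3.55
tool_pos: [545.4, -349.1, 247.5]
tcp_rot: [-179.8, 0.1, 18.4]
ft_force: [1.3, -0.7, 0.4]
finger_gap: 30.0
grip_force: 0.0
[ 545.61985308 -348.6688577   248.08020303] [-1.79857468e+02  9.79544289e-02  1.84033901e+01] 0.9032040807557223
all 1469 ((501.85894775390625, -370.71746826171875), (167.83775329589844, 17.52553939819336), 18.237144470214844) [11.47864384 17.21560447 21.06919052]
handle 0 ((0.0, 0.0), (0.0, 0.0), 0.0) nan
steel 784 ((547.6497802734375, -355.6293029785156), (71.41256713867188, 17.52553939819336), 18.237146377563477) [11.25945324 12.61070974 17.56158036]
mat z 1.8905895441590126
0.67 [312.9, 140.2, 332.3, 261.5] ((495.59033203125, -371.78863525390625), (180.4073944091797, 21.216157913208008), 18.1558780670166) [ 515.30163576 -366.47006503   13.76648732]
0.47 [34.4, 0.0, 221.8, 129.9] ((611.0494384765625, -91.62801361083984), (185.94827270507812, 148.3248291015625), 80.1973648071289) [ 604.97047356 -130.64354492   51.05188785]
  return np.nanmean(a, axis, out=out, keepdims=keepdims)
```

View pics/w3.png

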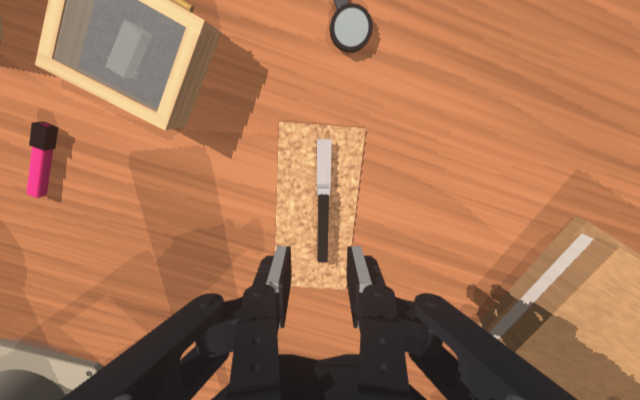

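The wrist view shows the blade on its mat, tip at (323,140), handle end at (323,262). Both views agree on the grip at about (482,-377) with yaw 18.3.

Run:
```python
from h import *
rel((482,-377,60),(180,0,18.3))
```

```text
[-0.0692  0.0073  0.1885] [-0.0019  0.0014  0.0024]
```

```bash
python3 -m jog '[-0.0692,0.0073,0.0600,0,0,0,-0.0692,0.0073,0.1200,-0.0019,0.0014,0.0024,-0.0692,0.0073,0.1885,-0.0019,0.0014,0.0024,-0.0692,0.0073,0.1885,-0.0019,0.0014,0.0024,-0.0692,0.0073,0.1885,-0.0019,0.0014,0.0024,-0.0692,0.0073,0.1885,-0.0019,0.0014,0.0024]'
python3 - <<'E'
from h import *
s=r.sense(); print(s["tool_pos"],s["tcp_rot"],np.abs(s["qd"]).max())
rel((482,-377,5.5),(180,0,18.3))
p=r.snapshot("wrist"); save(p,"w4")
E
```

```text
time: 4.4
tool_pos: [482.9, -378.5, 61.9]
tcp_rot: [179.9, -0.1, 18.3]
ft_force: [-0.2, 0.3, 0.3]
finger_gap: 29.8
grip_force: 0.0
[ 482.90944093 -378.54775187   61.911792  ] [ 1.79852795e+02 -5.58932624e-02  1.82803803e+01] 1.0760266696914809
[-0.0004 -0.0019  0.0564] [ 0.0026 -0.001  -0.0003]
```

```bash
python3 -m jog '[-0.0004,-0.0015,0.0250,0,0,0,-0.0004,-0.0015,0.0450,0,0,0,-0.0004,-0.0015,0.0550,0,0,0,-0.0004,-0.0015,0.0550,0,0,0,-0.0004,-0.0015,0.0550,0,0,0]'
python3 -m jog '[0,0,0,0,0,0,0,0,0,0,0,0,0,0,0,0,0,0,0,0,0,0,0,0]' -1 60
```

```text
time: 5.08
tool_pos: [480.9, -377.4, 5.2]
tcp_rot: [180.0, 0.0, 18.2]
ft_force: [-0.6, -0.3, -0.8]
finger_gap: 29.9
grip_force: 0.0
time: 5.58
tool_pos: [481.0, -377.6, 5.5]
tcp_rot: [179.9, -0.0, 18.2]
ft_force: [-0.6, 0.1, 5.6]
finger_gap: 11.8
grip_force: 60.8
```

```bash
python3 -m jog '[0,0,-0.02,0,0,0,0,0,-0.06,0,0,0,0,0,-0.1,0,0,0,0,0,-0.1,0,0,0,0,0,-0.1,0,0,0]' - 90
python3 - <<'E'
from h import *
s=r.sense(); print(s["tool_pos"],s["tcp_rot"],s["ft_force"],s["wrist_torque"],s["finger_gap"],s["grip_force"])
for n in("wrist","scene","top"):
    p=r.snapshot(n); W=cloud(p); x,y,z=W[...,0],W[...,1],W[...,2]
    a=np.deg2rad(18.2); X=(x-482)*np.cos(a)+(y+377)*np.sin(a); Y=-(x-482)*np.sin(a)+(y+377)*np.cos(a)
    m=(X>30)&(X<130)&(abs(Y)<20)&(z>80)&(z<150)
    if m.sum()>20:
        q=np.c_[X[m],Y[m],z[m]]; print(n,m.sum(),np.percentile(q,[2,50,98],axis=0).round(1).tolist(),np.polyfit(q[:,0],q[:,2],1),np.polyfit(q[:,0],q[:,1],1))
    if n=="wrist": save(p,"w5",(200,60,460,320),2.2)
E
```

```text
time: 6.2
tool_pos: [480.3, -376.8, 104.6]
tcp_rot: [-180.0, 0.0, 18.2]
ft_force: [-0.3, 0.8, -0.6]
finger_gap: 11.5
grip_force: 88.2
[ 480.33132783 -376.8139656   104.60254915] [-1.79977931e+02  4.34808263e-02  1.82145817e+01] [-0.27218447  0.8283726  -0.57935818] [-0.0059087  -0.0182364   0.04147205] 11.517061843757636 88.2355284690857
wrist 7290 [[32.3, -8.9, 110.2], [71.8, -0.4, 111.6], [103.5, 8.3, 119.0]] [-5.65171327e-02  1.16199781e+02] [-0.00170907 -0.19635642]
scene 416 [[31.5, -8.9, 107.7], [65.3, -0.8, 110.8], [101.9, 9.1, 117.4]] [-4.49675361e-02  1.14104642e+02] [ 0.01522208 -1.53513279]
top 185 [[31.2, -9.0, 104.5], [67.6, 0.8, 110.2], [103.3, 10.4, 118.2]] [-4.90688519e-02  1.13782296e+02] [-0.02024375  2.09252933]
```

View pics/w5.png

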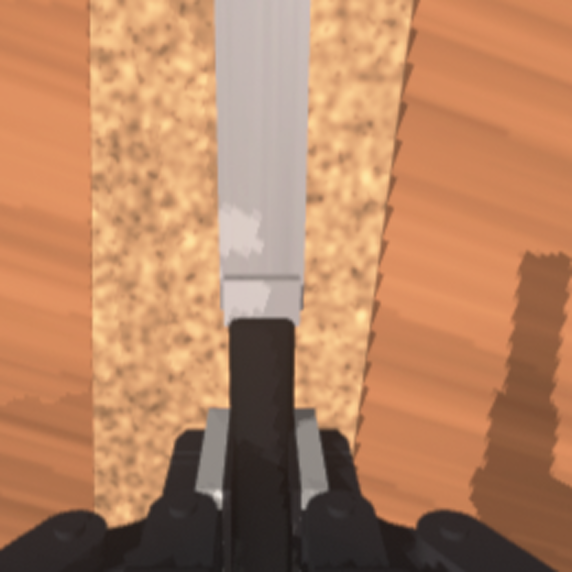

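The blade is held straight and level between the pads: tip off the top, handle start at crop (262,320). Moving to a place in front of the left case.

Run:
```python
from h import *
rel((410,97,110),(180,0,7))
```

```text
[ 0.0818 -0.4712 -0.006 ] [-0.0028  0.0025  0.1958]
```

```bash
python3 -m jog '[0.01,-0.055,-0.006,0,0,0.03,0.02,-0.115,-0.006,0,0,0.06,0.03,-0.175,-0.006,0,0,0.09,0.04,-0.235,-0.006,0,0,0.12,0.05,-0.295,-0.006,0,0,0.15,0.06,-0.355,-0.006,0,0,0.18,0.0718,-0.415,-0.006,0,0,0.1958,0.0818,-0.4712,-0.006,-0.0028,0.0025,0.1958]'
python3 -m jog '[0,0,0,0,0,0,0,0,0,0,0,0,0,0,0,0,0,0]'
python3 - <<'E'
from h import *
s=r.sense(); T=s["tool_pos"]; print(T,s["tcp_rot"],np.abs(s["qd"]).max())
p=r.snapshot("wrist"); save(p,"w6",None,1.25); W=cloud(p); x,y,z=W[...,0],W[...,1],W[...,2]
a=np.deg2rad(7); X=(x-T[0])*np.cos(a)+(y-T[1])*np.sin(a); Y=-(x-T[0])*np.sin(a)+(y-T[1])*np.cos(a)
m=(X>30)&(X<130)&(abs(Y)<20)&(z>90)&(z<150)
q=np.c_[X,Y,z,][...][m.ravel()] if 0 else np.c_[X[m],Y[m],z[m]]; print("blade",np.percentile(q,[1,50,99],axis=0).round(1).tolist(), np.polyfit(q[q[:,0]>55][:,0],q[q[:,0]>55][:,2],1))
m=(X>110)&(X<330)&(abs(Y)<110)&(z>44)&(z<62); l=np.c_[X[m],Y[m],z[m]]
print("lid",cv2.minAreaRect(l[:,:2].astype(np.float32)))
for c in range(-60,61,15):
    k=abs(l[:,1]-c)<3; f=l[k]; print(c,np.percentile(f[:,0],[1,99]).round(1),np.median(f[f[:,0]<f[:,0].min()+12][:,2]).round(1))
m=(X>40)&(X<120)&(abs(Y)<150)&(abs(Y)>60)&(abs(z)<15); print("desk z",np.median(z[m]))
E
```

```text
time: 7.35
tool_pos: [409.7, 98.0, 109.8]
tcp_rot: [179.9, -0.0, 7.0]
ft_force: [1.2, 0.1, -0.9]
finger_gap: 12.0
grip_force: 88.4
time: 7.72
tool_pos: [410.9, 95.0, 110.2]
tcp_rot: [179.9, -0.1, 6.9]
ft_force: [0.1, 0.1, -1.2]
finger_gap: 11.7
grip_force: 88.5
[410.94450921  94.9954689  110.1571875 ] [ 1.79852092e+02 -6.54983130e-02  6.89050107e+00] 0.5213774962737685
blade [[31.2, -10.1, 115.8], [72.8, -1.4, 117.4], [105.7, 7.5, 125.2]] [2.62365898e-05 1.17266113e+02]
lid ((0.0, 0.0), (0.0, 0.0), 0.0)Traceback (most recent call last):
  File "<stdin>", line 10, in <module>
    return _quantile_unchecked(
        a, q, axis, out, overwrite_input, method, keepdims, weights)
    return _ureduce(a,
                    func=_quantile_ureduce_func,
    ...<5 lines>...
                    overwrite_input=overwrite_input,
                    method=method)
    r = func(a, **kwargs)
    result = _quantile(arr,
                       quantiles=q,
    ...<2 lines>...
                       out=out,
                       weights=wgt)
    slices_having_nans = np.isnan(arr[-1, ...])
                                  ~~~^^^^^^^^^
IndexError: index -1 is out of bounds for axis 0 with size 0
```

View pics/w6.png

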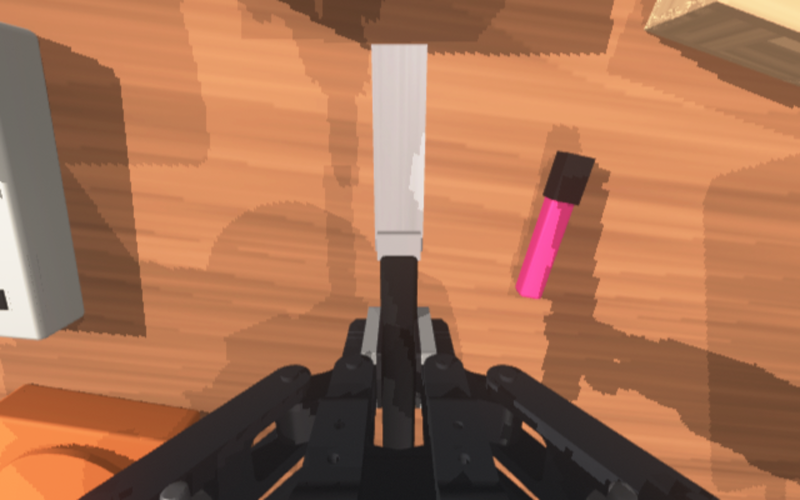

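The blade points at the case's front, off the top of the view; marker at (560,230) is well clear. Now lower to notch height and correct sideways.

Run:
```python
from h import *
c=np.array([621.6,123.1]); u=np.array([np.cos(np.deg2rad(7)),np.sin(np.deg2rad(7))])
t=c-u*(60+106+30); rel((*t,35.3),(180,0,7))
```

```text
[ 0.0163 -0.0026  0.075 ] [ 0.0026 -0.0013 -0.0023]
```

```bash
python3 -m jog '[0.005,-0.0026,0.03,0,0,0,0.01,-0.0026,0.06,0,0,0,0.0163,-0.0026,0.0745,0.0026,-0.0013,-0.0023,0.0163,-0.0026,0.0745,0.0026,-0.0013,-0.0023,0.0163,-0.0026,0.0745,0.0026,-0.0013,-0.0023]'
python3 - <<'E'
from h import *
s=r.sense(); T=s["tool_pos"]; print(T,s["tcp_rot"],np.abs(s["qd"]).max())
c=np.array([621.6,123.1]); u=np.array([np.cos(np.deg2rad(7)),np.sin(np.deg2rad(7))])
rel((*(c-u*(60+106-5)),35.3),(180,0,7));rel((*(c-u*(60+106-22)),35.3),(180,0,7))
for n in ("wrist","top"):
    p=r.snapshot(n); W=cloud(p); x,y,z=W[...,0],W[...,1],W[...,2]
    X=(x-T[0])*u[0]+(y-T[1])*u[1]; Y=-(x-T[0])*u[1]+(y-T[1])*u[0]
    m=(X>40)&(X<120)&(abs(Y)<20)&(z>25)&(z<60); q=np.c_[X[m],Y[m],z[m]]
    if len(q): print(n,"blade",len(q),np.percentile(q,[1,50,99],axis=0).round(1).tolist())
    m=(X>122)&(X<330)&(abs(Y)<110)&(z>44)&(z<62); l=np.c_[X[m],Y[m],z[m]]
    if len(l):
        print("lid",cv2.minAreaRect(l[:,:2].astype(np.float32)))
        for k in range(-60,61,20):
            f=l[abs(l[:,1]-k)<3]
            if len(f): print(k,f[:,0].min().round(1),end=' ')
E
```

```text
time: 8.4
tool_pos: [427.4, 100.0, 36.7]
tcp_rot: [-180.0, -0.1, 7.0]
ft_force: [0.2, -0.4, -0.3]
finger_gap: 11.6
grip_force: 88.5
[427.4130178   99.95290318  36.68677682] [-1.79987970e+02 -6.72847600e-02  7.04557179e+00] 0.8380777386560763
[0.0346 0.0007 0.0014] [-0.0002 -0.0012  0.0008]
[0.0516 0.0007 0.0014] [-0.0002 -0.0012  0.0008]
wrist blade 6632 [[40.8, -9.9, 42.3], [76.5, -1.2, 43.8], [105.8, 7.7, 49.0]]
top blade 84 [[69.3, -10.0, 38.6], [87.3, -1.3, 44.2], [107.1, 7.6, 51.5]]
lid ((200.28872680664062, -0.24060821533203125), (139.9927978515625, 128.10317993164062), 89.85858917236328)
-60 136.8 -40 137.8 -20 137.5 0 138.4 20 138.0 40 137.3 60 136.4
```

```bash
python3 -m jog '[0.014,0,0.0012,0,0,0,0.028,0,0.0012,0,0,0,0.036,0,0.0012,0,0,0,0.044,0,0.0012,0,0,0,0.052,0,0.0012,0,0,0,0.052,0,0.0012,0,0,0]'
```

```text
time: 9.25
tool_pos: [479.0, 107.1, 35.0]
tcp_rot: [-180.0, -0.1, 7.1]
ft_force: [-0.6, 0.5, -0.9]
finger_gap: 11.5
grip_force: 88.5
```

```bash
python3 -m jog '[0.001,0,-0.006,0,0,0,0.003,0,-0.013,0,0,0,0.005,0,-0.022,0,0,0,0.0075,0,-0.031,0,0,0,0.0105,0,-0.04,0,0,0,0.0145,0,-0.049,0,0,0,0.0196,0,-0.057,0,0,0,0.0196,0,-0.057,0,0,0]'
python3 - <<'E'
from h import *
p=r.snapshot("scene"); uv=proj(p,[[622,123,80]])[0].astype(int); save(p,"s2",(uv[0]-110,uv[1]-90,uv[0]+110,uv[1]+90),3)
E
```

```text
time: 10.25
tool_pos: [499.4, 109.6, 93.2]
tcp_rot: [-180.0, -0.2, 7.1]
ft_force: [0.5, 0.4, -1.6]
finger_gap: 11.6
grip_force: 88.5
```

View pics/s2.png

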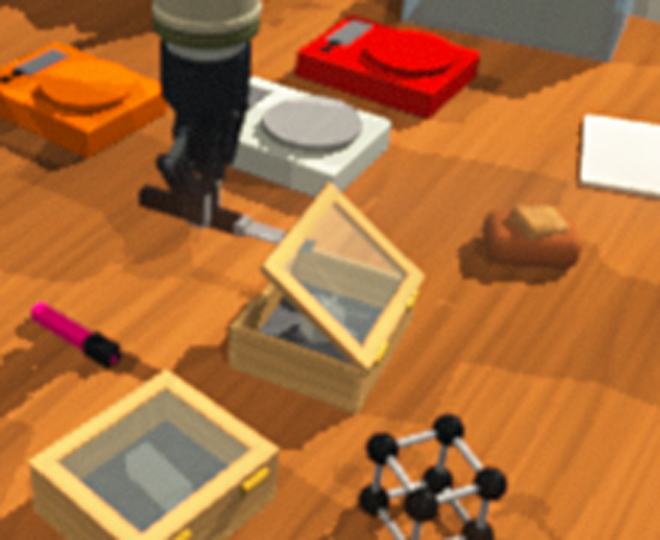

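The lid is up about 35°, resting on the blade tip at crop (285,240). Continuing along the arc.

```bash
python3 -m jog '[0.0057,0,-0.0075,0,0,0,0.0122,0,-0.0145,0,0,0,0.0193,0,-0.0207,0,0,0,0.027,0,-0.026,0,0,0,0.0353,0,-0.031,0,0,0,0.044,0,-0.035,0,0,0,0.053,0,-0.038,0,0,0,0.0623,0,-0.04,0,0,0]'
python3 -m jog '[0.008,0,-0.001,0,0,0,0.016,0,-0.0015,0,0,0,0.024,0,-0.0015,0,0,0,0.031,0,-0.001,0,0,0,0.038,0,0,0,0,0,0.044,0,0.001,0,0,0,0.048,0,0.002,0,0,0,0.048,0,0.002,0,0,0]'
python3 - <<'E'
from h import *
s=r.sense();print(s["tool_pos"],s["ft_force"])
p=r.snapshot("scene");W=cloud(p); uv=proj(p,[[622,123,80]])[0].astype(int); save(p,"s3",(uv[0]-110,uv[1]-110,uv[0]+110,uv[1]+70),3)
E
```

```text
time: 11.3
tool_pos: [560.5, 117.2, 132.2]
tcp_rot: [-180.0, -0.1, 7.1]
ft_force: [-1.7, -1.3, -1.0]
finger_gap: 11.5
grip_force: 88.5
time: 12.3
tool_pos: [606.9, 123.1, 129.6]
tcp_rot: [-180.0, 0.1, 7.1]
ft_force: [-4.2, -0.5, 1.1]
finger_gap: 11.7
grip_force: 88.7
[606.91531205 123.11726196 129.59963125] [-4.20948481 -0.53560445  1.08204425]
```

View pics/s3.png

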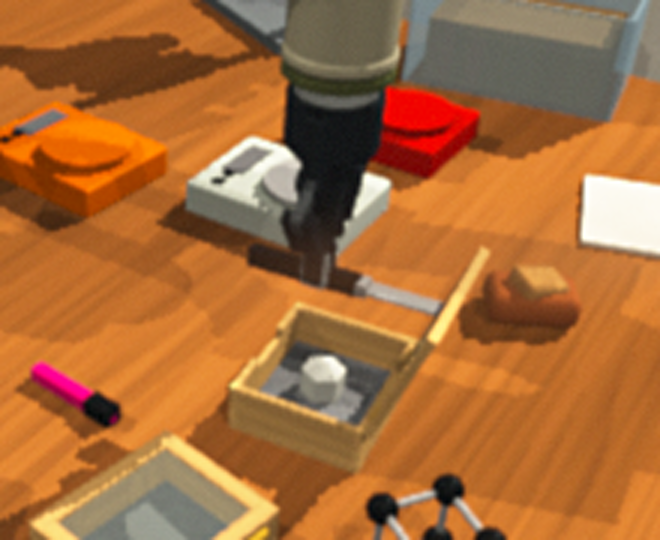

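The lid stands past upright, against its stop (θ≈1.9), and the prism is visible at crop (325,380). Retreating and returning the blade.

```bash
python3 -m jog '[-0.03,0,0,0,0,0,-0.09,0,0.005,0,0,0,-0.14,0.03,0.01,0,0,-0.02,-0.17,0.085,0.015,0,0,-0.05,-0.18,0.145,0.02,0,0,-0.08,-0.185,0.205,0.02,0,0,-0.11,-0.18,0.26,0.02,0,0,-0.14,-0.18,0.26,0.02,0,0,-0.14]'
python3 - <<'E'
from h import *
rel((481,-377.5,80),(180,0,18.2))
E
```

```text
time: 13.35
tool_pos: [462.1, -161.2, 110.8]
tcp_rot: [179.9, -0.2, 14.9]
ft_force: [-0.3, 0.9, -0.5]
finger_gap: 11.7
grip_force: 88.6
[-0.0375  0.2138  0.0312] [ 0.0026 -0.0027 -0.0575]
```

```bash
python3 -m jog '[-0.01,0.055,0.005,0,0,-0.02,-0.02,0.115,0.012,0,0,-0.04,-0.03,0.17,0.024,0,0,-0.0575,-0.0375,0.2138,0.0312,0.0026,-0.0027,-0.0575,-0.0375,0.2138,0.0312,0.0026,-0.0027,-0.0575,-0.0375,0.2138,0.0312,0.0026,-0.0027,-0.0575]'
python3 -m jog '[0,0,0,0,0,0,0,0,0,0,0,0]'
python3 - <<'E'
from h import *
rel((481,-377.5,6),(180,0,18.2))
p=r.snapshot("wrist"); W=cloud(p); x,y,z=W[...,0],W[...,1],W[...,2]
T=r.sense()["tool_pos"]; m=(x>T[0]+60)&(x<T[0]+110)&(abs(y-T[1]-28)<25)&(z>60)&(z<120); print(T, np.median(z[m]), np.polyfit(x[m],z[m],1))
E
```

```text
time: 14.1
tool_pos: [481.0, -372.6, 78.4]
tcp_rot: [-179.8, 0.1, 18.4]
ft_force: [-0.7, 0.1, -0.7]
finger_gap: 11.8
grip_force: 88.7
time: 14.35
tool_pos: [481.2, -372.4, 79.1]
tcp_rot: [-179.9, 0.1, 18.5]
ft_force: [-0.0, 0.3, -0.1]
finger_gap: 11.5
grip_force: 88.7
[-0.0017  0.0049  0.0731] [-0.0022  0.0015  0.0055]
[ 481.18369955 -372.61980688   79.07409321] 85.9129877363856 [-1.38914342e-03  8.66969834e+01]
```

```bash
python3 -m jog '[-0.0017,0.0049,0.03,0,0,0,-0.0017,0.0049,0.055,0,0,0.0055,-0.0017,0.0049,0.068,-0.0022,0.0015,0.0055,-0.0017,0.0049,0.0725,-0.0022,0.0015,0.0055,-0.0017,0.0049,0.0725,-0.0022,0.0015,0.0055,-0.0017,0.0049,0.0725,-0.0022,0.0015,0.0055]'
```

```text
time: 15.15
tool_pos: [481.2, -378.9, 7.1]
tcp_rot: [179.9, -0.0, 18.1]
ft_force: [0.9, 0.5, -0.8]
finger_gap: 11.8
grip_force: 88.9
```

```bash
python3 -m jog '[0,0,0.0006,0,0,0,0,0,0.001,0,0,0,0,0,0.0013,0,0,0]'
python3 -m jog '[0,0,0,0,0,0,0,0,0,0,0,0,0,0,0,0,0,0]' -0.4 40
python3 -m jog '[0,0,0,0,0,0,0,0,-0.015,0,0,0,0,0,-0.05,0,0,0,0,0,-0.1,0,0,0,0,0,-0.16,0,0,0,0,0,-0.2,0,0,0,0,0,-0.2,0,0,0]'
python3 - <<'E'
from h import *
p=r.snapshot("scene"); W=cloud(p); x,y,z=W[...,0],W[...,1],W[...,2]
m=(x>380)&(x<600)&(y>-440)&(y<-300)&(z>7.5)&(z<40); q=W[m]; print(cv2.minAreaRect(q[:,:2].astype(np.float32)),np.nanpercentile(q[:,2],[5,50,95]))
# view position over open case
u=np.array([np.cos(np.deg2rad(97)),np.sin(np.deg2rad(97))]); t=np.array([615,122])+u*65
rel((*t,270),(180,0,97)); print(t)
E
```

```text
time: 15.52
tool_pos: [480.8, -378.6, 5.5]
tcp_rot: [-180.0, 0.0, 18.1]
ft_force: [-1.9, 2.9, 7.4]
finger_gap: 11.8
grip_force: 89.8
time: 15.9
tool_pos: [480.4, -378.3, 4.6]
tcp_rot: [-180.0, 0.0, 18.1]
ft_force: [-0.8, -0.7, -1.2]
finger_gap: 25.7
grip_force: 0.0
time: 16.77
tool_pos: [482.8, -380.4, 211.5]
tcp_rot: [179.5, -0.3, 18.1]
ft_force: [0.9, 0.0, -0.4]
finger_gap: 25.9
grip_force: 0.0
((500.4325256347656, -374.8598327636719), (169.85330200195312, 20.272552490234375), 19.536909103393555) [10.19535478 15.74198535 21.69144998]
[ 0.2954 -0.4986 -0.0632] [ 5.1000e-03  1.0000e-03 -1.3765e+00]
[607.07849268 186.51549986]
```

```bash
python3 -m jog '[0.2954,-0.4986,-0.0632,0,0,-1.3765,0.2954,-0.4986,-0.0632,0,0,-1.3765,0.2954,-0.4986,-0.0632,0,0,-1.3765,0.2954,-0.4986,-0.0632,0,0,-1.3765,0.2954,-0.4986,-0.0632,0,0,-1.3765,0.2954,-0.4986,-0.0632,0,0,-1.3765,0.2954,-0.4986,-0.0632,0,0,-1.3765,0.2954,-0.4986,-0.0632,0,0,-1.3765]' 0.3 40
python3 - <<'E'
from h import *
rel((607,187,270),(180,0,97))
E
```

```text
time: 17.82
tool_pos: [587.6, 108.7, 257.7]
tcp_rot: [-179.8, -0.0, 97.2]
ft_force: [0.9, -0.7, 0.3]
finger_gap: 55.5
grip_force: 0.0
[ 0.0753  0.029  -0.0124] [-0.003  -0.0005  0.0038]
```

```bash
python3 -m jog '[0.0376,0.0145,-0.0062,0,0,0,0.0753,0.029,-0.0124,-0.003,-0.0005,0.0038,0.0753,0.029,-0.0124,-0.003,-0.0005,0.0038,0.0753,0.029,-0.0124,-0.003,-0.0005,0.0038,0.0753,0.029,-0.0124,-0.003,-0.0005,0.0038]'
python3 - <<'E'
from h import *
p=r.snapshot("wrist"); W=cloud(p); x,y,z=W[...,0],W[...,1],W[...,2]
s=r.sense(); print(s["tool_pos"],np.abs(s["qd"]).max())
uv=proj(p,[[616,125,20]])[0].astype(int); print(uv); save(p,"w7",None,1.25)
a=np.deg2rad(7); X=(x-621.6)*np.cos(a)+(y-123.1)*np.sin(a); Y=-(x-621.6)*np.sin(a)+(y-123.1)*np.cos(a)
ins=(abs(X)<50)&(abs(Y)<60)
m=ins&(z>18)&(z<60); q=W[m]; print("prism",m.sum(),cv2.minAreaRect(q[:,:2].astype(np.float32)),np.nanpercentile(q[:,2],[1,50,99]),np.median(q,0), "own",X[m].mean(),Y[m].mean())
top=ins&(z>29); q=W[top][:,:2].astype(np.float32); c,R=cv2.minEnclosingCircle(q); print("top z>29",top.sum(),c,R)
hull=cv2.convexHull(q)[:,0]
# hexagon fit: width by direction
for c0 in range(0,180,10):
    d=np.array([np.cos(np.deg2rad(c0)),np.sin(np.deg2rad(c0))]); pr=hull@d; print(c0,round(float(np.ptp(pr)),1),end='; ')
print("floor",np.nanmedian(z[ins&(z<15)]))
for d in r.outline_of(p,"prism")[:2]: print(d["score"],d["bbox"])
np.savez("w7.npz",W=W,m=m)
E
```

```text
time: 18.45
tool_pos: [607.6, 183.7, 270.7]
tcp_rot: [179.9, 0.0, 96.7]
ft_force: [-0.5, -0.7, -0.3]
finger_gap: 55.7
grip_force: 0.0
[607.76385261 183.77966751 270.99641593] 0.38264462244057784
[319 206]
prism 581 ((616.7251586914062, 131.33511352539062), (33.919158935546875, 38.320640563964844), 2.8766610622406006) [19.13074164 34.1525205  41.71942207] [616.169231   135.03432874  34.1525205 ] own -3.895987128057036 11.467624537118471
top z>29 3217 (616.0196533203125, 164.70953369140625) 52.57400131225586
0 100.0; 10 99.8; 20 97.8; 30 93.0; 40 90.9; 50 91.9; 60 90.1; 70 87.3; 80 83.0; 90 76.1; 100 72.6; 110 79.0; 120 83.1; 130 85.5; 140 87.2; 150 86.3; 160 92.3; 170 97.6; floor 5.734432146640838
0.71 [307.7, 187.8, 334.9, 218.9]
```

View pics/w7.png

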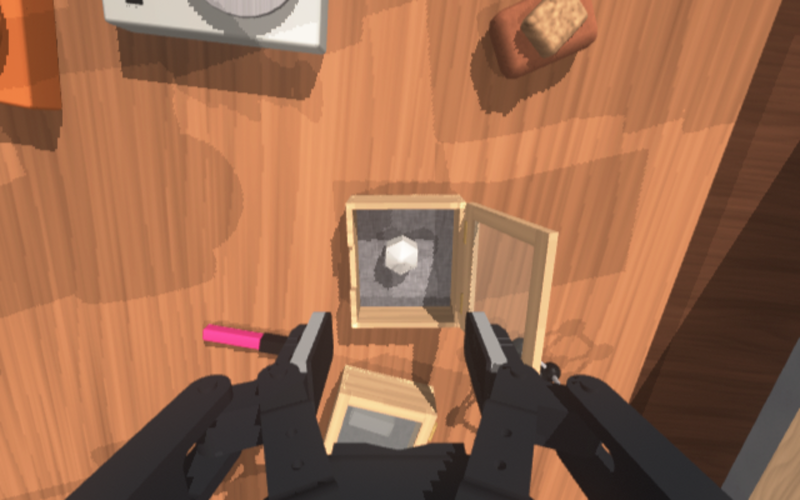

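Run:
```python
from h import *
from scipy.optimize import minimize
d=np.load("w7.npz"); W=d["W"]; q=W[d["m"]]
for lo in(24,28,30):
    k=q[(q[:,2]>lo)&(q[:,2]<46)]; P=k[:,:2]; h=cv2.convexHull(P.astype(np.float32))[:,0]
    print(lo,len(k),cv2.minAreaRect(h)[:3])
    best=min(((lambda n:(np.abs(np.array([np.ptp(h@v) for v in n])-34).sum(),a))([np.array([np.cos(np.deg2rad(a+b)),np.sin(np.deg2rad(a+b))]) for b in(0,60,120)]) for a in range(-30,30)))
    a=best[1]; N=[np.array([np.cos(np.deg2rad(a+b)),np.sin(np.deg2rad(a+b))]) for b in(0,60,120)]
    mid=[(h@v).max()/2+(h@v).min()/2 for v in N]; print(best,[np.ptp(h@v).round(1) for v in N],np.linalg.lstsq(np.array(N),np.array(mid),rcond=None)[0])
t=q[q[:,2]>np.percentile(q[:,2],96)]; print("apex",t.mean(0))
p=r.snapshot("top"); X=cloud(p); x,y,z=X[...,0],X[...,1],X[...,2]
m=(abs(x-616)<30)&(abs(y-131)<30)&(z>24)&(z<48); print("top cam",m.sum(), X[m].mean(0) if m.any() else "")
rel((616.5,131,90),(180,0,93))
```

```text
24 551 ((616.7893676757812, 131.20835876464844), (33.898983001708984, 38.081275939941406), 2.3940980434417725)
(np.float64(1.3066235198781442), 4) [np.float64(34.0), np.float64(34.5), np.float64(34.8)] [616.6108309  130.90381246]
28 530 ((616.88916015625, 131.12911987304688), (33.859474182128906, 37.945430755615234), 1.5795530080795288)
(np.float64(1.176719890674235), 4) [np.float64(34.0), np.float64(34.4), np.float64(34.7)] [616.61367822 130.86642005]
30 516 ((616.88916015625, 131.12911987304688), (33.859474182128906, 37.945430755615234), 1.5795530080795288)
(np.float64(0.9432313826375207), 4) [np.float64(34.0), np.float64(34.2), np.float64(34.7)] [616.64453369 130.92968313]
apex [616.51563898 131.20349913  41.5958794 ]
top cam 51 [615.42806612 138.9096073   34.9635512 ]
[-0.0536  0.0019  0.1814] [0.0022 0.     0.0646]
```

The prism is at (400,255) in the view, inside the open case. Measured centre (616.6,131), flats' normal at 4°, apex 41.6 mm high as expected.

```bash
python3 -m jog '[-0.0536,0.0019,0.05,0,0,0.047,-0.0536,0.0019,0.1,0.0022,0,0.047,-0.0536,0.0019,0.15,0.0022,0,0.047,-0.0536,0.0019,0.1814,0.0022,0,0.047,-0.0536,0.0019,0.1814,0.0022,0,0.047,-0.0536,0.0019,0.1814,0.0022,0,0.047,-0.0536,0.0019,0.1814,0.0022,0,0.047]'
python3 - <<'E'
from h import *
s=r.sense(); print(np.abs(s["qd"]).max()); rel((616.6,131,9.5),(180,0,94))
p=r.snapshot("wrist"); save(p,"w8")
E
```

```text
time: 19.48
tool_pos: [618.4, 132.2, 92.9]
tcp_rot: [179.7, -0.0, 94.1]
ft_force: [-0.4, 0.5, 0.7]
finger_gap: 55.3
grip_force: 0.0
0.2356827277943837
[-0.0011 -0.0023  0.0834] [ 0.0045 -0.0003  0.0014]
```

```bash
python3 -m jog '[-0.0011,-0.0020,0.03,0.0045,0,0,-0.0011,-0.0020,0.055,0.0045,0,0,-0.0011,-0.0020,0.072,0.0045,0,0,-0.0011,-0.0020,0.081,0.0045,0,0,-0.0011,-0.0020,0.082,0.0045,0,0,-0.0011,-0.0020,0.082,0.0045,0,0]'
python3 -m jog '[0,0,0,0,0,0,0,0,0,0,0,0,0,0,0,0,0,0,0,0,0,0,0,0]' -1 40
```

```text
time: 20.27
tool_pos: [615.6, 131.0, 9.1]
tcp_rot: [-179.8, -0.0, 94.1]
ft_force: [0.5, -0.1, 0.8]
finger_gap: 55.6
grip_force: 0.0
time: 20.78
tool_pos: [615.6, 130.9, 9.3]
tcp_rot: [-179.9, -0.0, 94.1]
ft_force: [-0.7, -0.3, 5.3]
finger_gap: 33.3
grip_force: 41.2
```

```bash
python3 -m jog '[0,0,-0.02,0,0,0,0,0,-0.06,0,0,0,0,0,-0.11,0,0,0,0,0,-0.16,0,0,0,0,0,-0.21,0,0,0,0,0,-0.21,0,0,0]'
python3 - <<'E'
from h import *
s=r.sense(); print(s["tool_pos"],s["finger_gap"]); rel((450,460,220),(180,0,94))
E
```

```text
time: 21.52
tool_pos: [618.6, 131.3, 225.8]
tcp_rot: [179.6, -0.0, 94.1]
ft_force: [0.6, -0.3, -1.0]
finger_gap: 33.1
grip_force: 40.5
[618.6104569  131.2828104  225.83815951] 33.09582148955101
[ 0.3399 -0.1448  0.0051] [ 0.0067 -0.0007  0.0015]
```

```bash
python3 -m jog '[0.05,-0.021,0.001,0,0,0,0.1,-0.043,0.002,0,0,0,0.15,-0.064,0.003,0,0,0,0.2,-0.085,0.004,0,0,0,0.25,-0.106,0.005,0,0,0,0.3,-0.128,0.005,0,0,0,0.3399,-0.1448,0.0051,0.005,0,0.0015,0.3399,-0.1448,0.0051,0.005,0,0.0015]'
python3 -m jog '[0,0,0,0,0,0,0,0,0,0,0,0]'
python3 - <<'E'
from h import *
s=r.sense(); T=s["tool_pos"]; print(T,s["tcp_rot"],np.abs(s["qd"]).max())
for n in("wrist","scene","top"):
    p=r.snapshot(n); W=cloud(p); x,y,z=W[...,0],W[...,1],W[...,2]
    if n=="wrist": save(p,"w9",None,1.25)
    b=(x>310)&(x<550)&(y>290)&(y<490)
    m=b&(z>28)&(z<60); print(n,"bal",m.sum(),cv2.minAreaRect(W[m][:,:2].astype(np.float32)))
    m=b&(z>45)&(z<56)&(abs(x-450)<70)&(abs(y-388)<70)
    if m.sum()>50:
        q=W[m]; c=np.median(q,0)
        q=q[np.hypot(q[:,0]-451,q[:,1]-389)<62]; print(" pan",len(q),cv2.minEnclosingCircle(q[:,:2].astype(np.float32)),q.mean(0))
    m=(abs(x-T[0])<40)&(abs(y-T[1])<40)&(z>T[2]-30)&(z<T[2]+45)&(p["pixels"].min(-1)>110)
    if m.sum()>20: print(" held z",np.percentile(z[m],[1,50,99]).round(1))
rel((451.5,389.5,100),(180,0,94))
E
```

```text
time: 22.52
tool_pos: [444.4, 461.8, 212.7]
tcp_rot: [-179.4, 0.0, 94.2]
ft_force: [-0.1, -0.8, -1.3]
finger_gap: 33.6
grip_force: 40.4
time: 22.78
tool_pos: [447.6, 458.4, 213.4]
tcp_rot: [-179.5, 0.0, 93.9]
ft_force: [0.5, -0.2, -0.4]
finger_gap: 33.2
grip_force: 40.5
[447.55912046 458.39022273 213.39396966] [-1.79452731e+02  3.29873043e-02  9.39166912e+01] 0.321841268367811
wrist bal 12674 ((423.7291259765625, 391.990478515625), (190.3329620361328, 139.16441345214844), 0.5866490602493286)
 pan 3449 ((453.5866394042969, 392.1289367675781), 54.70585632324219) [453.23585996 416.24878218  49.14556388]
 held z [210.8 237.6 250.9]
scene bal 1286 ((421.943115234375, 387.4414367675781), (190.07730102539062, 143.19570922851562), 1.1285688877105713)
 pan 452 ((451.2320251464844, 388.97216796875), 57.6756591796875) [452.93433177 386.25133768  48.67503762]
 held z [213.1 237.2 245.1]
top bal 2965 ((425.0404052734375, 390.09527587890625), (189.92486572265625, 141.00950622558594), 0.6587513089179993)
 pan 1074 ((451.0825500488281, 387.5772399902344), 60.247962951660156) [454.91967199 390.4924453   49.8600003 ]
 held z [231.7 238.7 243.2]
[-0.0693  0.0002  0.1137] [-0.0092 -0.     -0.0015]
```

View pics/w9.png

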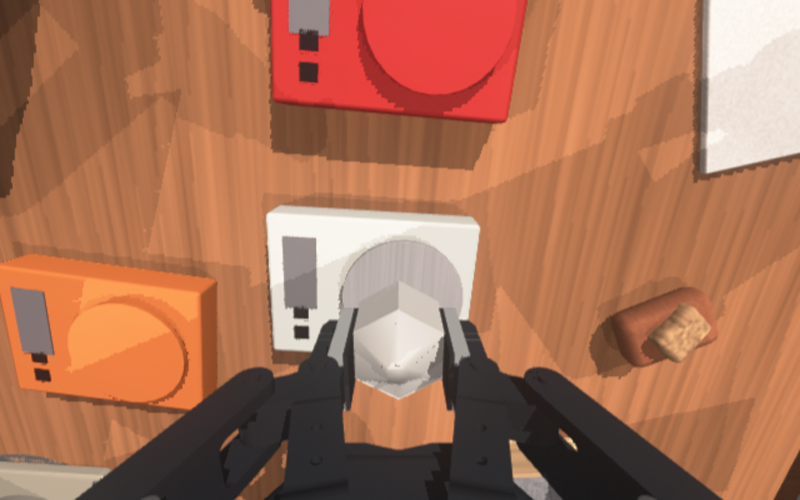

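The prism is held upright at (400,340), over the white balance whose pan centre is measured at about (452.5,390.5), 49–50 mm high.

```bash
python3 -m jog '[-0.035,0.0005,0.02,-0.0092,0,-0.0015,-0.0683,0.0005,0.05,-0.0092,0,-0.0015,-0.0683,0.0005,0.09,-0.0092,0,-0.0015,-0.0683,0.0005,0.1137,-0.0092,0,-0.0015,-0.0683,0.0005,0.1137,-0.0092,0,-0.0015,-0.0683,0.0005,0.1137,-0.0092,0,-0.0015,-0.0683,0.0005,0.1137,-0.0092,0,-0.0015]'
python3 - <<'E'
from h import *
s=r.sense(); print(np.abs(s["qd"]).max()); rel((452.5,390.5,56),(180,0,94))
E
```

```text
time: 23.8
tool_pos: [452.3, 392.2, 101.9]
tcp_rot: [179.9, -0.1, 94.1]
ft_force: [0.5, -1.1, -0.8]
finger_gap: 32.9
grip_force: 40.5
0.16070813575663861
[-0.0018 -0.      0.0459] [ 0.0025 -0.0017  0.0015]
```

```bash
python3 -m jog '[-0.0018,0,0.02,0.0015,-0.001,0,-0.0018,0,0.035,0.0015,-0.001,0,-0.0018,0,0.043,0.0015,-0.001,0,-0.0018,0,0.045,0.0015,-0.001,0,-0.0018,0,0.045,0.0015,-0.001,0,-0.0018,0,0.045,0.0015,-0.001,0]'
```

```text
time: 24.55
tool_pos: [451.7, 390.0, 55.6]
tcp_rot: [-180.0, 0.0, 94.1]
ft_force: [-0.0, 0.2, -1.5]
finger_gap: 33.4
grip_force: 40.5
```

```bash
python3 -m jog '[0,0,0.001,0,0,0,0,0,0.001,0,0,0]'
```

```text
time: 24.8
tool_pos: [451.4, 389.7, 54.1]
tcp_rot: [-179.9, 0.0, 94.1]
ft_force: [0.7, 0.7, -0.1]
finger_gap: 33.2
grip_force: 40.5
```

```bash
python3 -m jog '[0,0,0.0007,0,0,0,0,0,0.0007,0,0,0]'
```

```text
time: 25.05
tool_pos: [451.4, 389.7, 53.3]
tcp_rot: [-179.9, 0.0, 94.1]
ft_force: [0.3, 0.0, -0.2]
finger_gap: 33.5
grip_force: 40.5
```

```bash
python3 -m jog '[0,0,0.0006,0,0,0,0,0,0.0006,0,0,0]'
```

```text
time: 25.3
tool_pos: [451.4, 389.7, 53.3]
tcp_rot: [-179.9, 0.0, 94.1]
ft_force: [-2.0, -1.6, 5.1]
finger_gap: 33.4
grip_force: 41.2
```

```bash
python3 -m jog '[0,0,0,0,0,0,0,0,0,0,0,0,0,0,0,0,0,0,0,0,0,0,0,0]' 0.25
python3 -m jog '[0,0,-0.015,0,0,0,0,0,-0.045,0,0,0,0,0,-0.09,0,0,0,0,0,-0.14,0,0,0,0.05,0,-0.17,0,0,0,0.1,0,-0.17,0,0,0,0.12,0,-0.17,0,0,0,0.12,0,-0.17,0,0,0]'
python3 -m jog '[0,0,0,0,0,0,0,0,0,0,0,0]'
python3 - <<'E'
from h import *
for n in("wrist","scene"):
    p=r.snapshot(n); W=cloud(p); x,y,z=W[...,0],W[...,1],W[...,2]
    if n=="scene": save(p,"sF",None,1.25)
    m=(abs(x-452)<45)&(abs(y-390)<45)&(z>60)&(z<110); q=W[m]; print(n,m.sum(),cv2.minAreaRect(q[:,:2].astype(np.float32)),np.percentile(q[:,2],[1,50,99]))
    t=q[q[:,2]>np.percentile(q[:,2],95)]; print("apex",t.mean(0))
    m=(np.hypot(x-452,y-390)<62)&(z>45)&(z<55); print("pan",cv2.minEnclosingCircle(W[m][:,:2].astype(np.float32)))
E
```

```text
time: 25.8
tool_pos: [451.3, 389.6, 52.6]
tcp_rot: [-179.9, 0.1, 94.1]
ft_force: [0.2, -0.3, 0.2]
finger_gap: 53.5
grip_force: 0.0
time: 26.8
tool_pos: [442.5, 510.8, 223.3]
tcp_rot: [-179.9, 0.0, 94.2]
ft_force: [0.4, -0.3, -0.5]
finger_gap: 53.4
grip_force: 0.0
time: 27.05
tool_pos: [443.4, 508.5, 222.9]
tcp_rot: [-179.9, 0.1, 94.0]
ft_force: [-0.0, 0.1, 0.3]
finger_gap: 53.5
grip_force: 0.0
wrist 877 ((451.20782470703125, 390.0060119628906), (33.589111328125, 38.235530853271484), 5.21795654296875) [60.71211852 77.46198866 85.49749713]
apex [451.0429092  389.83818073  85.0485107 ]
pan ((453.87445068359375, 391.6445617675781), 55.304161071777344)
scene 93 ((449.0797424316406, 384.0202331542969), (35.06898498535156, 33.23511505126953), 7.524493217468262) [60.4467311  74.67399929 85.67739767]
apex [449.66877314 384.63154154  85.34298556]
pan ((448.8180236816406, 387.4806213378906), 58.410552978515625)
```

View pics/sF.png

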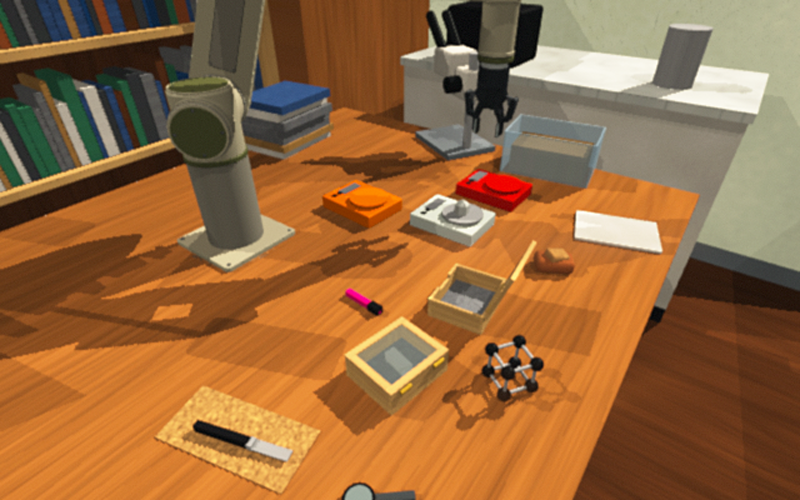

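The prism stands upright on the white pan at (462,212), about 3 mm off its centre. The lid stays open at (520,262), the blade is on its mat at (243,440), and the other case is shut.

```bash
python3 -c "
from bench import r
print(r.hand_in())"
```

```text
the job is handed in; nothing more can be done
None
```

The job is handed in at about 27 s: the left case's lid was levered fully open with the blade, the blade is back on its mat, and the six-sided crystal stands upright on the white balance's pan, about 3 mm off centre, with the other case still shut.

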